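Lock the sampling head on the air sampler

ROBOT

A 7-joint arm with a two-finger parallel gripper is mounted at the origin on a cart in front of the work surface, level with it; the furniture and walls round the work are solid. World frame = base frame: x ahead of the robot, y to its left, z up, the work surface at z = 0. Lengths are in mm, angles in rad, forces in N, time in s.
With the tool pointing down it reaches from about 350 to 900 mm from the base axis. Payload 19.9 kg.
Tool frame: the origin (TCP) lies on the centre line of the jaws, within the pads' length; the fingertips stand 22 mm ahead of it and the grasp point (between the pads) lies 3 mm ahead of it; z points along the fingers, y is the direction in which the jaws open and shut (so a half turn about z gives the same grasp; the last joint's range is limited). The gripper opens to 85 mm and grips with 20 to 120 N. Pads are 22 mm wide; open, the fingers measure 114 mm over their backs; the gripper's body (76 mm by 85 mm) begins 54 mm behind the grasp point. The pads swing forward as they close: fully open they stand 13 mm farther back than shut.
Start: joints at [-1.333, 0.417, -0.01, 1.614, 0.005, 1.111, -0.053], TCP at [171.991, 600.852, 253.26] pointing down, gripper open.
Joint ranges: [-2.81, 2.81], [-0.39, 2.02], [-1.27, 1.25], [0.06, 2.57], [-1.19, 4.33], [0.19, 2], [-2.82, 2.82]. Speed limits (rad/s): [1.89, 1.89, 2.39, 2.39, 3.01, 3.01, 3.01].

INTERFACE

Orientations are given as a unit quaternion [w, x, y, z].
In Python, from plant import env gives the robot as it stands. The module is installed in compiled form; this text tells all that it offers.
- The arm moves only by the tool play_rows, never from a script. Its arguments are lists of equal length, an entry for each row: "travel": the shift along the world's x, y, z in mm, a list of three; "turn": the turn, a rotation vector about the world's x, y, z in rad, a list of three. A call has 1 to 20 rows; each row shifts and turns the commanded pose from where the row before left it; what a row does not reach is not made up. A row lasts 1/8 s, in which the tool goes at most 62.5 mm and 10.7 degrees, less where a joint would pass 70% of its speed; a pose out of reach is approached as far as the arm can. A call is refused whole if a number of a shift passes 62.5 or a number of a turn 0.188, either way. A call with a gripper value outside its range is refused whole. "fingers" is the finger opening in mm, from 0 to 85.4, set as the call begins (left out, the last holds). The fingers move at their own pace and stop on an object; "squeeze" is the grip in N (left out, the last holds). Time passes only in rows, so rows that do not move let the fingers close. It gives the time, the measured TCP pose, the force and the opening at its end, in the units of the state.
- env.get_obs(): the state, without advancing time (a new reading comes with each control period).
- env.get_image(name): name is "scene" or "top" or "wrist"; returns the picture (400x640x3 uint8, red, green, blue); there is no depth.
- env.calibration(name): a dict with "fx", "fy", "cx", "cy" (pixels), "k1" (the pictures are not rectified: a ray, as slopes to the right and down, at radius r is drawn at 1 + k1 r^2 times it, then the intrinsics apply), "extrinsics" (4x4, takes a point from world to camera coordinates); the wrist camera has in their place "hand_eye" (4x4, takes a point from camera to tool coordinates, whose origin is the TCP and whose axes are the flange's). Camera axes: x right, y up, looking along -z (the intrinsics and any distortion apply to the point x, -y, -z); pixel columns grow to the right and rows downward; lengths in mm; the calibration is good to about 2 mm. A picture is of the moment at which its call begins: read the wrist's pose just before it. calibration takes no time and is no camera call.
- env.finish_job(): hands the job in, once; it reports no verdict.
The state is a dict: "time": time; "joint_positions": joint angles; "qvel": joint speeds; "joint_torque": joint torques, N m; "ee_pos": TCP position; "tcp_rot": TCP orientation; "contact_force": force on the tool from outside, world axes, zero at the start; "torque": the same for the moment, N m; "gripper_width": opening from 0.0 (shut) to 1.0 (fully open).
Only numpy, scipy, OpenCV 4.12 (cv2) and the standard library are available. Lean on these libraries where they do the work, as an engineer would, in place of code of your own. Each camera call takes 0.05 s, during which the arm holds its last target. There are 200 camera calls.

TASK

A culture dish is already in the air sampler: pick the perforated sampling head up off the steel tray by its black bar and set it on the steel collar with the bar in line with the blue marks, feeling for the place where its two lugs go down into the slots. Then press it gently down against the spring until it turns freely, turn it clockwise, about a quarter turn, until it meets its stop with the bar in line with the green dots, and let it spring up into its locked detent. Do not press or force it hard (the dish would crack), and leave the other things lying where they are.

Things in the scene. Friction and masses are not known exactly. Their poses are not given: they have to be found in the camera images.
- head_grip (a point): centre of the black grip bar of the loose sampling head. Bar 82 mm long (along this point's x axis), 12 mm wide, 18 mm high, 16 mm clear of the plate below. This point lies 50 mm above the underside of the head; z up. The bar may be taken either way round: head and collar are the same after half a turn
- sampling_head: the same head, about 0.26 kg; origin at the centre of its underside, x along the bar, z up. Aluminium plate with small dark holes, 134 mm across, 21 to 25 mm above the underside; below it a round spigot 101 mm across, 21 mm long, with a chamfered foot. It starts standing level on the tray's floor
- head_lug (a point): one of the head's two steel lugs, at the foot of the spigot below an end of the bar (this point: 54 mm from the head's axis along +x, on the level of the underside; the other lug is opposite). Lugs are 14 mm wide, 4.5 mm high, reach 57 mm from the axis and have chamfered lower edges. Blue lines on the plate show where they are
- sampler: white air sampler, fixed, 164 x 164 mm, deck 73 mm high, sloping grey console with display at its front (-x, 116 mm from the centre); origin at the centre of its underside on the bench, x from front to rear, z up. On its vertical axis stands a plug-in dish adapter: a steel bayonet collar, 126 mm across, bore 105 mm, with a flange 158 mm across 15.5 mm below its top
- adapter_axis (a point): point on the sampler's axis, 101 mm above the bench, with its axes. The top of the collar is here, give or take 12 mm: adapters differ. The adapter may also stand turned by up to 15 deg either way (no reading tells either). Entry slots for the lugs open in the top, 17 mm wide, reaching 59 mm from the axis, at +80 deg (counter-clockwise) from x and opposite, as turned: blue bars on the flange
- lock_side (a point): point 73 mm from the axis on the sampler's +x side, 85 mm up, where (as turned) a green dot marks a detent pocket, 80 deg clockwise from the slot; another opposite. Pockets go 2.5 mm up into the lip; an end stop ends the turn 2 deg on. A wall bars the way anti-clockwise from the slots. A lug is spoilt if it bears on the lip's edge beside the slot with over 15 N, or on the stop with over 20 N
- dish_centre (a point): point 90 mm up on the sampler's axis. Here is the open dish (90 mm across, 12 mm high) on a sprung disc, at rest 13.5 mm below the collar's top. The head's spigot goes round the dish and presses the disc: it gives at 2 N and takes 4 N more per mm. The lugs clear the lip (underside 13 mm below the top) at 4 mm, 18 N, and are held with 8 N when locked; over 25 N the dish cracks: feel the force
- tray: shallow square steel tray, 176 mm wide, fixed; its floor is 3 mm and its rim 15 mm above the bench; origin at the centre of its underside
- marker: loose black and white marker pen, 138 mm long, 13 mm thick, lying between sampler and tray; origin at its middle, on the bench. Leave alone
- dish_lid: loose clear lid of the dish, 93 mm across, 9 mm high; origin at the centre of its underside. Leave alone
- forceps: loose steel forceps, 128 mm long, 18 mm wide, 10 mm high; origin near its middle, on the bench. Leave alone
- dark_vial: loose dark vial with black cap, 28 mm across, 70 mm high; origin at the centre of its underside. Leave alone
Things that resemble listed ones, but are neither listed nor needed, are in the scene too. Leave any yellow look-alike of the sampling_head alone.

How it is judged:
By the outcome, as a careful person would: the job done as asked, in the order asked, and still so for the second after the job is handed in, with the robot touching nothing.
It also fails if it takes over 72 s, if anything falls off the work surface, if the arm or the gripper's body presses on something with over 40 N, if the wrist force passes 120 N, or if a joint passes its speed limit or range.

## Working session

There is one attempt and no reset: what is moved stays moved. The work goes in short steps, Python scripts to look and compute and a tool call to move; the robot and the scene stay as the last step left them, time stands still between calls to the robot, and variables do not carry over. Pictures are saved under pics/ and viewed, about 8 in all and at most 12, crops included, and the job is handed in when it is done.

Besides the shell and the picture viewer there is one more tool, called after ">>>" in YAML: its name, and indented under it one key for each argument. play_rows: Moves the arm, as the interface text tells. Its arguments: {"type":"object","properties":{"travel":{"type":"array"},"turn":{"type":"array"},"fingers":{"type":"number"},"squeeze":{"type":"number"}},"required":["travel","turn"]}

```bash
mkdir -p pics; cat > h.py <<'E'
import numpy as np, cv2
from scipy.spatial.transform import Rotation as R
from plant import env
def obs(): return env.get_obs()
def cam(name,o=None):
    c=env.calibration(name)
    if name=="wrist":
        H=np.array(c["hand_eye"]); o=o or obs()
        q=o["tcp_rot"]; T=np.eye(4); T[:3,:3]=R.from_quat([q[1],q[2],q[3],q[0]]).as_matrix(); T[:3,3]=o["ee_pos"]
        W=T@H
    else: W=np.linalg.inv(np.array(c["extrinsics"]))
    return c,W
def ray(cw,u,v):
    c,W=cw
    x=(u-c["cx"])/c["fx"]; y=(v-c["cy"])/c["fy"]; rd=np.hypot(x,y); r=rd
    for _ in range(30): r=rd/(1+c["k1"]*r*r)
    s=r/rd if rd>0 else 1
    d=W[:3,:3]@np.array([x*s,-y*s,-1]); return W[:3,3],d
def onz(cw,u,v,z):
    p,d=ray(cw,u,v); return p+d*(z-p[2])/d[2]
def proj(cw,P):
    c,W=cw; q=np.linalg.inv(W)@np.append(P,1); x,y=q[0]/-q[2],-q[1]/-q[2]; f=1+c["k1"]*(x*x+y*y)
    return np.array([c["cx"]+c["fx"]*x*f,c["cy"]+c["fy"]*y*f])
def shot(name,fn):
    o=obs(); im=env.get_image(name); cv2.imwrite("pics/"+fn,cv2.cvtColor(im,cv2.COLOR_RGB2BGR)); return im,cam(name,o)
E
python3 - <<'E'
from h import *
o=obs(); print(o)
for n in("top","scene","wrist"):
    im,cw=shot(n,n+"0.png"); print(n,cw[0]["fx"],cw[0]["k1"],cw[1].round(2).tolist())
E
```

```text
{'time': 0.0, 'joint_positions': array([-1.33350241,  0.41800276, -0.01032544,  1.61418884,  0.00466472,
        1.11068919, -0.05303396]), 'qvel': array([ 0.00043738, -0.00049491, -0.00079368,  0.00128743,  0.00055926,
        0.00161555, -0.0001676 ]), 'joint_torque': array([-9.60759498e-04, -8.64455295e+01,  6.78477455e-01, -4.34889793e+01,
        1.90712954e-02,  7.48497230e-03,  2.83202854e-05]), 'ee_pos': array([171.89483442, 600.55612723, 252.63600409]), 'tcp_rot': array([-6.17014812e-05,  1.38956229e-01,  9.90298322e-01, -6.29019553e-04]), 'contact_force': array([ 0.68517168,  0.51953096, -0.2465687 ]), 'torque': array([ 0.04298177, -0.00022574,  0.00075148]), 'gripper_width': 1.0015604084307324}
top 404.82211767938634 -0.049296421231288114 [[0.01, 0.99, -0.17, 305.35], [-1.0, 0.01, 0.01, 17.55], [0.01, 0.17, 0.99, 1592.57], [0.0, 0.0, 0.0, 1.0]]
scene 401.6309815862455 0.018338564526191592 [[-0.89, 0.36, -0.28, 206.47], [-0.46, -0.7, 0.55, 713.37], [0.01, 0.62, 0.78, 1057.23], [0.0, 0.0, 0.0, 1.0]]
wrist 296.2639998595021 -0.04385860411404895 [[0.27, -0.91, -0.3, 94.63], [0.96, 0.26, 0.09, 623.3], [-0.0, -0.31, 0.95, 372.98], [0.0, 0.0, 0.0, 1.0]]
```

View pics/top0.png

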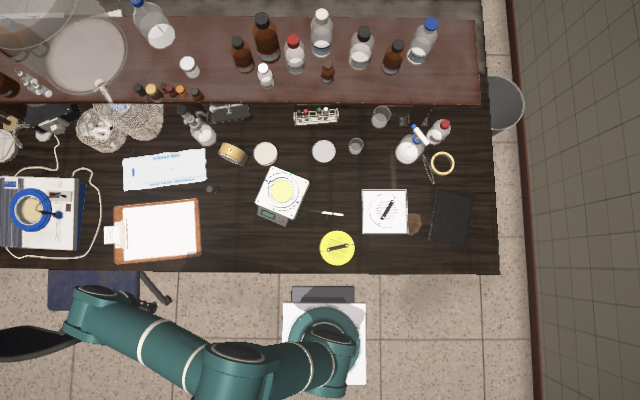

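View pics/scene0.png

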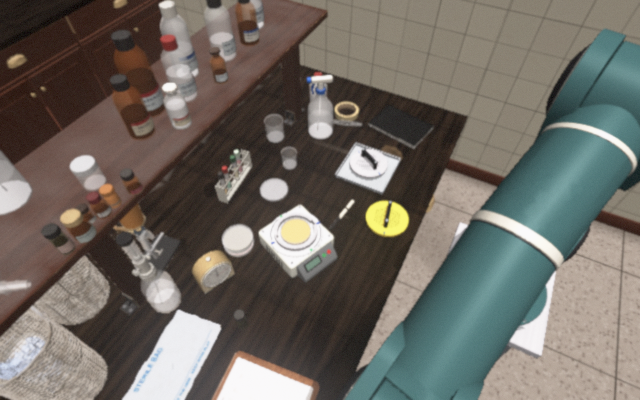

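The top view shows the sampler at about (282,192), the tray with the head at (385,211), and the yellow decoy at (337,248). I'll enlarge this area and get a rough measurement.

```bash
python3 - <<'E'
from h import *
im=cv2.imread("pics/top0.png"); c=im[155:275,240:430]; cv2.imwrite("pics/topc.png",cv2.resize(c,None,fx=4,fy=4,interpolation=cv2.INTER_CUBIC))
cw=cam("top")
print("base px",proj(cw,[0,0,0]))
for n,u,v,z in(("sampler",282,192,100),("tray",385,211,15),("grip",387,210,50),("marker",332,213,5),("yellow",337,248,0),("console",270,216,50)): print(n,onz(cw,u,v,z).round(0))
E
```

```text
base px [323.28984243 343.40741746]
sampler [562. 160. 100.]
tray [ 505. -238.   15.]
grip [ 504. -240.   50.]
marker [496. -30.   5.]
yellow [359. -51.   0.]
console [477. 209.  50.]
```

View pics/topc.png

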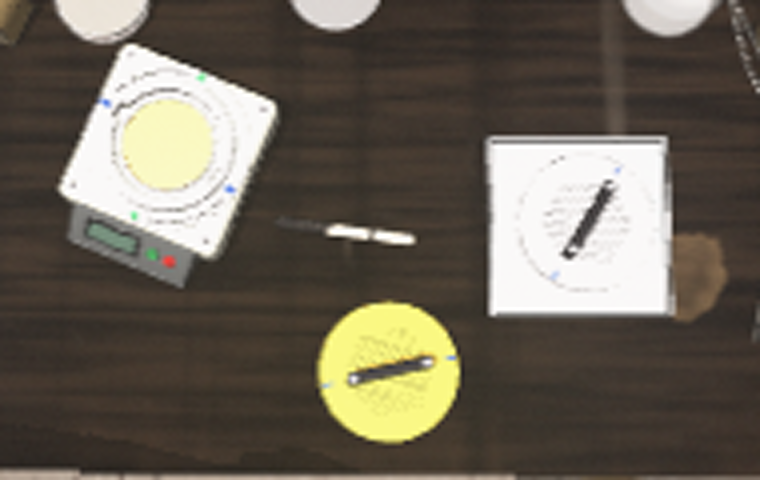

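>>> play_rows:
  travel:
    - [38,-44,0]
    - [38,-44,0]
    - [38,-44,0]
    - [38,-44,0]
    - [38,-44,0]
    - [38,-44,0]
    - [38,-44,0]
    - [38,-44,0]
    - [38,-44,0]
    - [38,-44,0]
    - [0,0,0]
    - [0,0,0]
  turn:
    - [0,0,-0.024]
    - [0,0,-0.024]
    - [0,0,-0.024]
    - [0,0,-0.024]
    - [0,0,-0.024]
    - [0,0,-0.024]
    - [0,0,-0.024]
    - [0,0,-0.024]
    - [0,0,-0.024]
    - [0,0,-0.024]
    - [0,0,0]
    - [0,0,0]

```text
time: 1.65
ee_pos: [551.7, 161.1, 252.9]
tcp_rot: [-0.0, 0.256, 0.967, -0.0]
contact_force: [0.1, 1.1, 0.3]
gripper_width: 1.0
```

```bash
python3 - <<'E'
from h import *
o=obs(); print(o["ee_pos"],o["joint_positions"]); shot("wrist","w1.png"); np.save("w1.npy",cam("wrist",o)[1])
E
```

```text
[551.68988607 161.08490026 252.91833223] [-0.58469681  0.33768124  0.30843545  1.7511189  -0.1149745   1.07118062
  0.81471115]
```

View pics/w1.png

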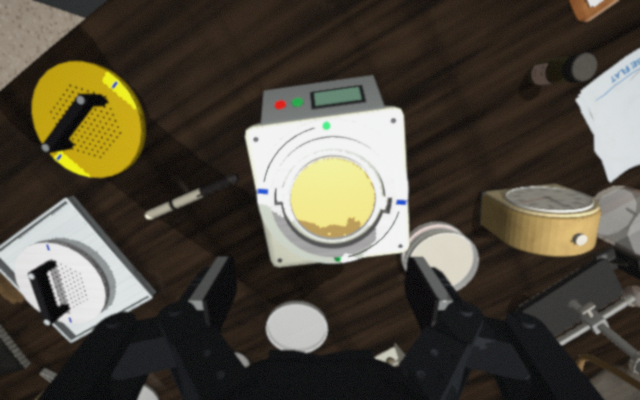

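The wrist view shows the sampler with blue bars at (263,191) and (401,202), and green dots at (326,126) and (338,260). I'll refine these with colour masks.

```bash
cat >> h.py <<'E'
def blobs(im,mask,box,amin=4):
    u0,v0,u1,v1=box; m=np.zeros(mask.shape,np.uint8); m[v0:v1,u0:u1]=mask[v0:v1,u0:u1]
    n,l,s,c=cv2.connectedComponentsWithStats(m); return [(c[i].round(2),s[i,4]) for i in range(1,n) if s[i,4]>=amin]
def hm(im,a,b,S=100,V=60):
    h=cv2.cvtColor(im,cv2.COLOR_BGR2HSV); return cv2.inRange(h,(a,S,V),(b,255,255))
def ang(a,b): return np.degrees(np.arctan2(b[1]-a[1],b[0]-a[0]))
E
python3 - <<'E'
from h import *
im=cv2.imread("pics/w1.png"); cw=(env.calibration("wrist"),np.load("w1.npy"))
B=blobs(im,hm(im,105,130),(240,170,420,220)); G=blobs(im,hm(im,45,80),(310,115,350,270)); print("B",B);print("G",G)
bl=[b[0] for b in sorted(B,key=lambda t:-t[1])[:2]]; gr=[b[0] for b in sorted(G,key=lambda t:-t[1])[:2]]
for z in(74,80,86,92,98):
    b=[onz(cw,*p,z) for p in bl]; g=[onz(cw,*p,z) for p in gr]
    print(z,"blue mid",((b[0]+b[1])/2).round(1),"d",np.linalg.norm(b[0]-b[1]).round(1),"ang",ang(*b).round(1)," green mid",((g[0]+g[1])/2).round(1),"d",np.linalg.norm(g[0]-g[1]).round(1),ang(*g).round(1))
# top view check
im=cv2.imread("pics/top0.png"); ct=cam("top")
B=blobs(im,hm(im,105,130,60),(260,165,310,215),2); G=blobs(im,hm(im,45,85,60),(268,165,300,212),2); print(B,G)
for p,_ in B+G: print(onz(ct,*p,86).round(1))
B=blobs(im,hm(im,100,130,30),(360,185,410,235),2); print(B,[onz(ct,*p,28).round(1) for p,_ in B])
m=(im.max(2)<75).astype(np.uint8)*255
b=[x for x in blobs(im,m,(367,192,402,232),15)];print(b,[onz(ct,*p,62).round(1) for p,_ in b])
E
```

```text
B [(array([262.6, 190.9]), np.int32(42)), (array([401.08, 201.89]), np.int32(37))]
G [(array([326.  , 125.24]), np.int32(41)), (array([337.38, 258.56]), np.int32(16))]
74 blue mid [569.1 166.3  74. ] d 147.5 ang 55.6  green mid [569.3 166.   74. ] d 148.0 -24.3
80 blue mid [567.3 167.   80. ] d 144.6 ang 55.6  green mid [567.5 166.7  80. ] d 145.0 -24.3
86 blue mid [565.6 167.7  86. ] d 141.6 ang 55.6  green mid [565.8 167.4  86. ] d 142.0 -24.3
92 blue mid [563.8 168.4  92. ] d 138.6 ang 55.6  green mid [564.  168.1  92. ] d 139.1 -24.3
98 blue mid [562.1 169.1  98. ] d 135.7 ang 55.6  green mid [562.3 168.8  98. ] d 136.1 -24.3
[(array([265.67, 180.33]), np.int32(3)), (array([297.  , 201.75]), np.int32(4))] [(array([289.67, 173.67]), np.int32(3)), (array([273. , 208.5]), np.int32(2))]
[608.5 224.7  86. ]
[527.6 104.2  86. ]
[635.3 134.1  86. ]
[501.1 193.7  86. ]
[(array([378.33, 223.33]), np.int32(3))] [array([ 454.6, -209.4,   28. ])]
[] []
```

>>> play_rows:
  travel:
    - [-6,-50,0]
    - [-6,-50,0]
    - [-6,-50,0]
    - [-6,-50,0]
    - [-6,-50,0]
    - [-6,-50,0]
    - [-6,-50,0]
    - [-6,-50,0]
    - [0,0,0]
    - [0,0,0]
  turn:
    - [0,0,0]
    - [0,0,0]
    - [0,0,0]
    - [0,0,0]
    - [0,0,0]
    - [0,0,0]
    - [0,0,0]
    - [0,0,0]
    - [0,0,0]
    - [0,0,0]

```text
time: 2.95
ee_pos: [504.3, -237.8, 253.1]
tcp_rot: [-0.0, 0.256, 0.967, 0.0]
contact_force: [1.1, 0.5, 0.4]
gripper_width: 1.0
```

```bash
python3 - <<'E'
from h import *
o=obs(); print(o["ee_pos"],o["joint_positions"],o["contact_force"]); shot("wrist","w2.png"); np.save("w2.npy",cam("wrist",o)[1])
im=cv2.imread("pics/w2.png"); print(blobs(im,hm(im,100,130,60),(150,80,500,300),5))
E
```

```text
[ 504.31446025 -237.79788812  253.13896577] [-0.0221813   0.3242551   0.50235648  1.79819316 -0.17697937  1.06395622
  1.59817128] [1.05455606 0.48802438 0.4215441 ]
[(array([320.83, 124.89]), np.int32(18)), (array([318., 223.]), np.int32(17))]
```

View pics/w2.png

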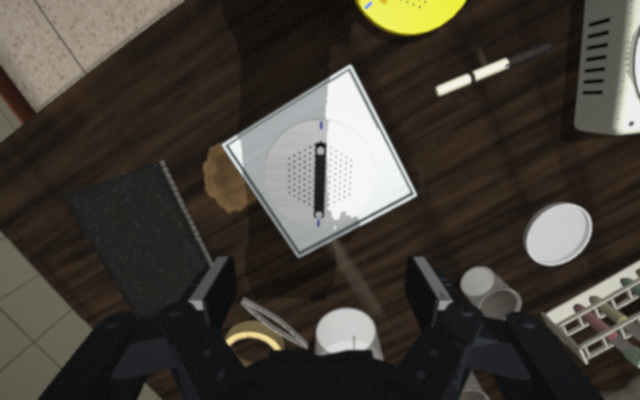

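The wrist view shows the bar at about (320,180), with its end screws at (320,150) and (318,214) and blue lines at (321,125) and (318,223).

```bash
python3 - <<'E'
from h import *
im=cv2.imread("pics/w2.png"); cw=(env.calibration("wrist"),np.load("w2.npy"))
b=[onz(cw,320.83,124.89,28),onz(cw,318,223,28)]; print("marks",[x.round(1) for x in b],((b[0]+b[1])/2).round(1),np.linalg.norm(b[0]-b[1]),ang(*b))
m=(im.max(2)<70).astype(np.uint8)*255
n,l,s,c=cv2.connectedComponentsWithStats(m[135:225,295:345]); i=1+np.argmax(s[1:,4]); print(s[i],c[i])
v,u=np.nonzero(l==i); v+=135;u+=295
for z in (58,62): 
  P=np.array([onz(cw,a,q,z)[:2] for a,q in zip(u,v)]); r=cv2.minAreaRect(P.astype(np.float32)); print(z,P.mean(0),r)
q=obs()["tcp_rot"]; print("tool y ang",np.degrees(np.arctan2(*(R.from_quat([q[1],q[2],q[3],q[0]]).as_matrix()[[1,0],1]))))
E
```

```text
marks [array([ 454.4, -208. ,   28. ]), array([ 557.1, -270.4,   28. ])] [ 505.8 -239.2   28. ] 120.11382567323255 -31.28472297558479
[ 19  19  11  58 514] [24.31906615 47.48638132]
58 [ 505.73482331 -239.15284225] ((506.277099609375, -239.55712890625), (10.212340354919434, 64.95407104492188), 58.65702819824219)
62 [ 504.83041965 -238.62693204] ((505.3658752441406, -239.026123046875), (10.082860946655273, 64.1304702758789), 58.65704345703125)
tool y ang 60.41190135620647
```

>>> play_rows:
  travel:
    - [1,-1,-40]
    - [0,0,-40]
    - [0,0,-40]
    - [0,0,-30]
    - [0,0,-20]
    - [0,0,-14]
    - [0,0,-8]
    - [0,0,-4]
    - [0,0,0]
  turn:
    - [0,0,-0.03]
    - [0,0,0]
    - [0,0,0]
    - [0,0,0]
    - [0,0,0]
    - [0,0,0]
    - [0,0,0]
    - [0,0,0]
    - [0,0,0]
  fingers: 50

```text
time: 4.12
ee_pos: [505.1, -240.2, 57.5]
tcp_rot: [0.0, 0.271, 0.963, -0.0]
contact_force: [0.2, -0.3, -0.2]
gripper_width: 0.587
```

>>> play_rows:
  travel:
    - [0,0,0]
    - [0,0,0]
    - [0,0,0]
    - [0,0,0]
    - [0,0,0]
    - [0,0,0]
    - [0,0,0]
    - [0,0,0]
  turn:
    - [0,0,0]
    - [0,0,0]
    - [0,0,0]
    - [0,0,0]
    - [0,0,0]
    - [0,0,0]
    - [0,0,0]
    - [0,0,0]
  fingers: 0
  squeeze: 60

```text
time: 5.12
ee_pos: [505.2, -240.1, 57.7]
tcp_rot: [0.0, 0.271, 0.963, 0.0]
contact_force: [-1.2, 0.3, 5.4]
gripper_width: 0.13
```

>>> play_rows:
  travel:
    - [0,0,5]
    - [0,0,15]
    - [0,0,30]
    - [0,0,40]
    - [0,0,40]
    - [0,0,20]
    - [0,0,0]
    - [0,0,0]
  turn:
    - [0,0,0]
    - [0,0,0]
    - [0,0,0]
    - [0,0,0]
    - [0,0,0]
    - [0,0,0]
    - [0,0,0]
    - [0,0,0]

```text
time: 6.12
ee_pos: [504.6, -239.9, 206.6]
tcp_rot: [-0.0, 0.271, 0.963, 0.0]
contact_force: [-0.8, 0.6, -3.4]
gripper_width: 0.129
```

>>> play_rows:
  travel:
    - [6,40,0]
    - [6,40,0]
    - [6,40,0]
    - [6,40,0]
    - [6,40,0]
    - [6,40,0]
    - [6,40,0]
    - [6,40,0]
    - [7,40,0]
    - [7.5,45.5,0]
    - [0,0,0]
    - [0,0,0]
    - [0,0,0]
  turn:
    - [0,0,0.152]
    - [0,0,0.152]
    - [0,0,0.152]
    - [0,0,0.152]
    - [0,0,0.152]
    - [0,0,0.152]
    - [0,0,0.152]
    - [0,0,0.152]
    - [0,0,0.152]
    - [0,0,0.149]
    - [0,0,0]
    - [0,0,0]
    - [0,0,0]

```text
time: 7.75
ee_pos: [567.4, 164.2, 206.8]
tcp_rot: [-0.0, -0.465, 0.886, -0.0]
contact_force: [0.5, -0.5, -2.7]
gripper_width: 0.127
```

```bash
python3 - <<'E'
from h import *
o=obs(); print(o); shot("wrist","w3.png"); np.save("w3.npy",cam("wrist",o)[1]); shot("scene","s3.png")
E
```

```text
{'time': 7.75, 'joint_positions': array([-0.38082573,  0.40430574,  0.05976344,  1.74920295, -0.02764584,
        0.98976221,  2.22643669]), 'qvel': array([ 0.00200895, -0.00622165, -0.00250128, -0.00353806, -0.0017722 ,
        0.00267875, -0.00092348]), 'joint_torque': array([-6.12334013e-01, -8.30669403e+01,  1.67564012e+00, -4.16415203e+01,
       -1.70285904e-03, -5.80520136e-03, -1.00134275e-03]), 'ee_pos': array([567.36556855, 164.2151366 , 206.76782163]), 'tcp_rot': array([-4.53636283e-04, -4.64576959e-01,  8.85532624e-01, -1.25387723e-04]), 'contact_force': array([ 0.53580303, -0.53400692, -2.73868702]), 'torque': array([-0.04381077, -0.02361593,  0.01758741]), 'gripper_width': 0.12739506866134592}
```

View pics/w3.png

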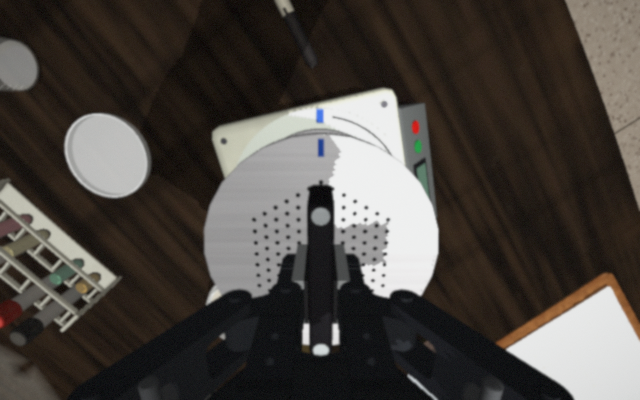

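The wrist view shows the head's blue line at (320,148) and the flange's blue bar at (319,116), almost collinear. I'll work out the offset.

```bash
python3 - <<'E'
from h import *
im=cv2.imread("pics/w3.png"); cw=(env.calibration("wrist"),np.load("w3.npy"))
B=sorted(blobs(im,hm(im,105,130,80),(290,90,350,165),8),key=lambda t:t[0][1]); print(B)
o=obs(); c=o["ee_pos"]; q=o["tcp_rot"]; a=np.radians(55.6)
hz=c[2]-54.7+25
f=onz(cw,*B[0][0],78); h=onz(cw,*B[-1][0],hz)
M=R.from_quat([q[1],q[2],q[3],q[0]]).as_matrix(); tx=M[:2,0]; print("tool x ang",np.degrees(np.arctan2(tx[1],tx[0])))
for n,p in(("flange",f),("head",h)):
    d=(p-c)[:2]; print(n,p.round(1),"along",(d@M[:2,0]).round(2),"lat(tool y)",(d@M[:2,1]).round(2))
E
```

```text
[(array([319.3 , 115.53]), np.int32(87)), (array([320.5 , 147.16]), np.int32(100))]
tool x ang -124.60769975991616
flange [527.2 105.9  78. ] along 71.12 lat(tool y) -0.12
head [533.2 116.  177.4] along 59.37 lat(tool y) 0.61
```

>>> play_rows:
  travel:
    - [0.7,0.9,-15]
    - [0,0,-17]
    - [0,0,-10]
    - [0,0,-5]
    - [0,0,0]
    - [0,0,0]
  turn:
    - [0,0,0]
    - [0,0,0]
    - [0,0,0]
    - [0,0,0]
    - [0,0,0]
    - [0,0,0]

```text
time: 8.6
ee_pos: [568.4, 166.3, 160.7]
tcp_rot: [0.0, -0.465, 0.885, -0.0]
contact_force: [0.4, 0.5, -2.8]
gripper_width: 0.125
```

>>> play_rows:
  travel:
    - [0,0,-2]
    - [0,0,-2]
    - [0,0,-2]
    - [0,0,0]
  turn:
    - [0,0,0]
    - [0,0,0]
    - [0,0,0]
    - [0,0,0]

```text
time: 9.1
ee_pos: [568.1, 166.2, 154.1]
tcp_rot: [-0.0, -0.465, 0.885, -0.0]
contact_force: [0.8, -0.4, -2.9]
gripper_width: 0.129
```

>>> play_rows:
  travel:
    - [0,0,-1]
    - [0,0,-1]
    - [0,0,0]
  turn:
    - [0,0,0]
    - [0,0,0]
    - [0,0,0]

```text
time: 9.48
ee_pos: [568.1, 166.3, 152.2]
tcp_rot: [-0.0, -0.465, 0.885, -0.0]
contact_force: [-0.0, 0.6, -2.5]
gripper_width: 0.127
```

>>> play_rows:
  travel:
    - [0,-0.9,-1]
    - [0,0,-1]
    - [0,0,0]
  turn:
    - [0,0,0]
    - [0,0,0]
    - [0,0,0]

```text
time: 9.85
ee_pos: [568.2, 165.3, 150.2]
tcp_rot: [-0.0, -0.465, 0.885, -0.0]
contact_force: [-0.6, -0.4, -2.0]
gripper_width: 0.13
```

>>> play_rows:
  travel:
    - [0,0,-1]
    - [0,0,-1]
    - [0,0,0]
  turn:
    - [0,0,0]
    - [0,0,0]
    - [0,0,0]

```text
time: 10.22
ee_pos: [568.1, 165.3, 148.2]
tcp_rot: [-0.0, -0.465, 0.885, -0.0]
contact_force: [-0.7, 1.1, -2.5]
gripper_width: 0.128
```

>>> play_rows:
  travel:
    - [0,0,-0.7]
    - [0,0,-0.7]
    - [0,0,0]
  turn:
    - [0,0,0]
    - [0,0,0]
    - [0,0,0]

```text
time: 10.6
ee_pos: [568.2, 165.3, 146.8]
tcp_rot: [0.0, -0.465, 0.885, -0.0]
contact_force: [0.2, -0.1, -2.1]
gripper_width: 0.128
```

>>> play_rows:
  travel:
    - [0,0,-0.7]
    - [0,0,-0.7]
    - [0,0,0]
  turn:
    - [0,0,0]
    - [0,0,0]
    - [0,0,0]

```text
time: 10.98
ee_pos: [568.2, 165.3, 145.4]
tcp_rot: [0.0, -0.465, 0.885, -0.0]
contact_force: [0.4, -0.0, -2.3]
gripper_width: 0.13
```

>>> play_rows:
  travel:
    - [0,0,-0.7]
    - [0,0,-0.7]
    - [0,0,0]
  turn:
    - [0,0,0]
    - [0,0,0]
    - [0,0,0]

```text
time: 11.35
ee_pos: [568.2, 165.3, 144.0]
tcp_rot: [-0.0, -0.465, 0.885, -0.0]
contact_force: [-0.2, 0.2, -2.9]
gripper_width: 0.128
```

>>> play_rows:
  travel:
    - [0,0,-0.7]
    - [0,0,-0.7]
    - [0,0,0]
  turn:
    - [0,0,0]
    - [0,0,0]
    - [0,0,0]

```text
time: 11.72
ee_pos: [568.2, 165.3, 142.6]
tcp_rot: [-0.0, -0.465, 0.885, -0.0]
contact_force: [0.2, -0.8, -2.8]
gripper_width: 0.129
```

>>> play_rows:
  travel:
    - [0,0,-0.7]
    - [0,0,-0.7]
    - [0,0,0]
  turn:
    - [0,0,0]
    - [0,0,0]
    - [0,0,0]

```text
time: 12.1
ee_pos: [568.1, 165.3, 141.2]
tcp_rot: [-0.0, -0.465, 0.885, -0.0]
contact_force: [0.1, 0.4, -3.2]
gripper_width: 0.127
```

>>> play_rows:
  travel:
    - [0,0,-0.7]
    - [0,0,-0.7]
    - [0,0,0]
  turn:
    - [0,0,0]
    - [0,0,0]
    - [0,0,0]

```text
time: 12.48
ee_pos: [568.2, 165.3, 139.8]
tcp_rot: [-0.0, -0.465, 0.885, -0.0]
contact_force: [-1.0, 0.3, -3.6]
gripper_width: 0.129
```

The underside is already about 4 mm below the lowest possible collar top, so the lugs are in the slots. I'll keep going gently down to the spring disc.

>>> play_rows:
  travel:
    - [0,0,-0.7]
    - [0,0,-0.7]
    - [0,0,0]
  turn:
    - [0,0,0]
    - [0,0,0]
    - [0,0,0]

```text
time: 12.85
ee_pos: [568.2, 165.3, 138.4]
tcp_rot: [-0.0, -0.465, 0.885, -0.0]
contact_force: [0.2, -1.5, -2.8]
gripper_width: 0.132
```

>>> play_rows:
  travel:
    - [0,0,-0.7]
    - [0,0,-0.7]
    - [0,0,0]
  turn:
    - [0,0,0]
    - [0,0,0]
    - [0,0,0]

```text
time: 13.22
ee_pos: [568.1, 165.3, 137.0]
tcp_rot: [-0.0, -0.465, 0.885, -0.0]
contact_force: [-0.3, 0.4, -2.8]
gripper_width: 0.128
```

>>> play_rows:
  travel:
    - [0,0,-0.7]
    - [0,0,-0.7]
    - [0,0,0]
  turn:
    - [0,0,0]
    - [0,0,0]
    - [0,0,0]

```text
time: 13.6
ee_pos: [568.2, 165.3, 135.6]
tcp_rot: [0.0, -0.465, 0.885, -0.0]
contact_force: [-0.4, 0.7, -2.1]
gripper_width: 0.129
```

>>> play_rows:
  travel:
    - [0,0,-0.5]
    - [0,0,-0.5]
    - [0,0,0]
  turn:
    - [0,0,0]
    - [0,0,0]
    - [0,0,0]

```text
time: 13.98
ee_pos: [568.2, 165.3, 134.6]
tcp_rot: [0.0, -0.465, 0.885, -0.0]
contact_force: [0.1, -0.7, -2.8]
gripper_width: 0.129
```

>>> play_rows:
  travel:
    - [0,0,-0.5]
    - [0,0,-0.5]
    - [0,0,0]
  turn:
    - [0,0,0]
    - [0,0,0]
    - [0,0,0]

```text
time: 14.35
ee_pos: [568.2, 165.4, 133.7]
tcp_rot: [0.0, -0.465, 0.885, -0.0]
contact_force: [-0.7, -0.2, -2.2]
gripper_width: 0.127
```

>>> play_rows:
  travel:
    - [0,0,-0.5]
    - [0,0,-0.5]
    - [0,0,0]
  turn:
    - [0,0,0]
    - [0,0,0]
    - [0,0,0]

```text
time: 14.72
ee_pos: [568.3, 165.4, 132.8]
tcp_rot: [0.0, -0.465, 0.885, -0.0]
contact_force: [-0.9, 0.1, 1.2]
gripper_width: 0.127
```

>>> play_rows:
  travel:
    - [0,0,-0.5]
    - [0,0,0]
  turn:
    - [0,0,0]
    - [0,0,0]

```text
time: 14.98
ee_pos: [568.3, 165.4, 132.3]
tcp_rot: [0.0, -0.465, 0.885, -0.0]
contact_force: [-1.1, -0.5, 3.6]
gripper_width: 0.127
```

>>> play_rows:
  travel:
    - [0,0,-0.5]
    - [0,0,-0.5]
    - [0,0,-0.5]
    - [0,0,-0.5]
    - [0,0,0]
    - [0,0,0]
  turn:
    - [0,0,0]
    - [0,0,0]
    - [0,0,0]
    - [0,0,0]
    - [0,0,0]
    - [0,0,0]

```text
time: 15.72
ee_pos: [568.4, 165.4, 130.6]
tcp_rot: [0.0, -0.465, 0.885, -0.0]
contact_force: [-2.6, -0.7, 9.0]
gripper_width: 0.131
```

>>> play_rows:
  travel:
    - [0,0,-0.5]
    - [0,0,-0.4]
    - [0,0,0]
    - [0,0,0]
  turn:
    - [0,0,0]
    - [0,0,0]
    - [0,0,0]
    - [0,0,0]

```text
time: 16.23
ee_pos: [568.4, 165.4, 129.9]
tcp_rot: [0.0, -0.465, 0.885, -0.0]
contact_force: [-2.9, -1.4, 11.6]
gripper_width: 0.128
```

>>> play_rows:
  travel:
    - [-0.4,0,-0.5]
    - [0,0,-0.5]
    - [0,0,-0.3]
    - [0,0,0]
    - [0,0,0]
  turn:
    - [0,0,0]
    - [0,0,0]
    - [0,0,0]
    - [0,0,0]
    - [0,0,0]

```text
time: 16.85
ee_pos: [568.3, 165.4, 128.9]
tcp_rot: [0.001, -0.465, 0.885, -0.0]
contact_force: [-4.1, -1.0, 16.5]
gripper_width: 0.128
```

```bash
python3 - <<'E'
from h import *
o=obs(); print(o["ee_pos"],o["contact_force"],o["torque"])
E
```

```text
[568.32229433 165.42273812 128.89695152] [-4.07078655 -0.98598883 16.52576496] [-0.35056866  0.81398081 -0.02106669]
```

>>> play_rows:
  travel:
    - [0,0,0]
    - [0,0,0]
    - [0,0,0]
    - [0,0,0]
  turn:
    - [0,0,-0.02]
    - [0,0,-0.02]
    - [0,0,-0.02]
    - [0,0,0]

```text
time: 17.35
ee_pos: [568.9, 165.7, 129.1]
tcp_rot: [0.001, -0.439, 0.899, -0.0]
contact_force: [0.2, -0.6, 14.5]
gripper_width: 0.131
```

```bash
cat > st.py <<'E'
from h import *
o=obs(); q=o["tcp_rot"]; M=R.from_quat([q[1],q[2],q[3],q[0]]).as_matrix()
print(o["time"],o["ee_pos"].round(2),o["contact_force"].round(1),o["torque"].round(3),"toolx",np.degrees(np.arctan2(M[1,0],M[0,0])).round(2),"tilt",M[:2,2].round(4),o["joint_positions"][6].round(2))
E
python3 st.py
```

```text
17.35 [568.88 165.66 129.12] [ 0.2 -0.6 14.5] [-0.169  0.053  0.086] toolx -127.98 tilt [0.0027 0.0008] 2.18
```

>>> play_rows:
  travel:
    - [0,0,-0.4]
    - [0,0,0]
    - [0,0,0]
    - [0,0,0]
  turn:
    - [0,0,0]
    - [0,0,-0.02]
    - [0,0,-0.02]
    - [0,0,0]

```text
time: 17.85
ee_pos: [569.0, 165.7, 128.8]
tcp_rot: [0.002, -0.421, 0.907, -0.0]
contact_force: [0.3, -2.0, 16.3]
gripper_width: 0.126
```

```bash
python3 st.py
```

```text
17.85 [568.97 165.69 128.84] [ 0.3 -2.  16.3] [-0.163 -0.     0.059] toolx -130.27 tilt [0.003  0.0009] 2.14
```

>>> play_rows:
  travel:
    - [0,0,0]
    - [0,0,0]
    - [0,0,0]
    - [0,0,0]
    - [0,0,0]
    - [0,0,0]
    - [0,0,0]
    - [0,0,0]
    - [0,0,0]
    - [0,0,0]
    - [0,0,0]
  turn:
    - [0,0,-0.05]
    - [0,0,-0.05]
    - [0,0,-0.05]
    - [0,0,-0.05]
    - [0,0,-0.05]
    - [0,0,-0.05]
    - [0,0,-0.05]
    - [0,0,-0.05]
    - [0,0,-0.05]
    - [0,0,-0.05]
    - [0,0,0]

```text
time: 19.23
ee_pos: [569.0, 165.7, 128.9]
tcp_rot: [0.002, -0.183, 0.983, 0.0]
contact_force: [0.2, 0.0, 15.2]
gripper_width: 0.125
```

```bash
python3 st.py
```

```text
19.225 [569.04 165.66 128.86] [ 0.2  0.  15.2] [-0.113  0.084 -0.012] toolx -158.95 tilt [0.0031 0.0008] 1.71
```

>>> play_rows:
  travel:
    - [0,0,0]
    - [0,0,0]
    - [0,0,0]
    - [0,0,0]
    - [0,0,0]
    - [0,0,0]
    - [0,0,0]
    - [0,0,0]
    - [0,0,0]
    - [0,0,0]
    - [0,0,0]
    - [0,0,0]
    - [0,0,0]
    - [0,0,0]
  turn:
    - [0,0,-0.055]
    - [0,0,-0.055]
    - [0,0,-0.055]
    - [0,0,-0.055]
    - [0,0,-0.055]
    - [0,0,-0.055]
    - [0,0,-0.055]
    - [0,0,-0.055]
    - [0,0,-0.055]
    - [0,0,-0.055]
    - [0,0,-0.055]
    - [0,0,-0.055]
    - [0,0,-0.03]
    - [0,0,0]

```text
time: 20.98
ee_pos: [569.0, 165.6, 128.8]
tcp_rot: [0.001, 0.16, 0.987, 0.001]
contact_force: [0.8, -0.5, 15.9]
gripper_width: 0.127
```

```bash
python3 st.py
```

```text
20.975 [568.98 165.59 128.78] [ 0.8 -0.5 15.9] [-0.188  0.105  0.017] toolx 161.54 tilt [0.0028 0.0007] 1.11
```

>>> play_rows:
  travel:
    - [0,0,0]
    - [0,0,0]
    - [0,0,0]
    - [0,0,0]
    - [0,0,0]
    - [0,0,0]
  turn:
    - [0,0,-0.02]
    - [0,0,-0.02]
    - [0,0,-0.02]
    - [0,0,-0.02]
    - [0,0,-0.01]
    - [0,0,0]

```text
time: 21.72
ee_pos: [569.0, 165.5, 128.8]
tcp_rot: [0.001, 0.204, 0.979, 0.001]
contact_force: [0.2, 0.1, 16.0]
gripper_width: 0.13
```

```bash
python3 st.py
```

```text
21.725 [568.99 165.55 128.79] [ 0.2  0.1 16. ] [-0.19   0.142  0.199] toolx 156.4 tilt [0.0028 0.0007] 1.03
```

>>> play_rows:
  travel:
    - [0,0,0]
    - [0,0,0]
    - [0,0,0]
  turn:
    - [0,0,-0.01]
    - [0,0,0]
    - [0,0,0]

```text
time: 22.1
ee_pos: [569.0, 165.6, 128.8]
tcp_rot: [0.001, 0.209, 0.978, 0.001]
contact_force: [-0.3, -0.3, 16.1]
gripper_width: 0.129
```

```bash
python3 st.py
```

```text
22.1 [569.01 165.56 128.81] [-0.3 -0.3 16.1] [-0.122  0.14   0.132] toolx 155.84 tilt [0.0028 0.0008] 1.03
```

>>> play_rows:
  travel:
    - [0,0,0]
    - [0,0,0]
    - [0,0,0]
  turn:
    - [0,0,-0.012]
    - [0,0,0]
    - [0,0,0]

```text
time: 22.48
ee_pos: [568.9, 165.5, 128.8]
tcp_rot: [0.001, 0.215, 0.977, 0.001]
contact_force: [-0.2, -1.0, 16.8]
gripper_width: 0.126
```

```bash
python3 st.py
```

```text
22.475 [568.95 165.52 128.78] [-0.2 -1.  16.8] [-0.168  0.088  0.125] toolx 155.15 tilt [0.0027 0.0007] 1.02
```

>>> play_rows:
  travel:
    - [0,0,0]
    - [0,0,0]
    - [0,0,0]
  turn:
    - [0,0,-0.01]
    - [0,0,0]
    - [0,0,0]

```text
time: 22.85
ee_pos: [569.0, 165.5, 128.8]
tcp_rot: [0.001, 0.22, 0.975, 0.001]
contact_force: [1.0, 0.2, 15.2]
gripper_width: 0.129
```

```bash
python3 st.py
```

```text
22.85 [568.99 165.53 128.81] [ 1.   0.2 15.2] [-0.156  0.082  0.153] toolx 154.58 tilt [0.0028 0.0007] 1.01
```

>>> play_rows:
  travel:
    - [0,0,0]
    - [0,0,0]
    - [0,0,0]
  turn:
    - [0,0,-0.01]
    - [0,0,0]
    - [0,0,0]

```text
time: 23.22
ee_pos: [569.0, 165.5, 128.8]
tcp_rot: [0.001, 0.225, 0.974, 0.001]
contact_force: [0.5, -0.8, 16.2]
gripper_width: 0.13
```

```bash
python3 st.py
```

```text
23.225 [568.98 165.55 128.8 ] [ 0.5 -0.8 16.2] [-0.195  0.138  0.158] toolx 154.01 tilt [0.0028 0.0007] 1.0
```

>>> play_rows:
  travel:
    - [0,0,0]
    - [0,0,0]
    - [0,0,0]
  turn:
    - [0,0,-0.01]
    - [0,0,0]
    - [0,0,0]

```text
time: 23.6
ee_pos: [568.9, 165.5, 128.8]
tcp_rot: [0.001, 0.23, 0.973, 0.001]
contact_force: [-0.0, -1.4, 15.9]
gripper_width: 0.131
```

```bash
python3 st.py
```

```text
23.6 [568.93 165.5  128.78] [-0.  -1.4 15.9] [-0.264  0.164  0.355] toolx 153.44 tilt [0.0027 0.0007] 0.99
```

>>> play_rows:
  travel:
    - [0,0,0]
    - [0,0,0]
    - [0,0,0]
  turn:
    - [0,0,-0.007]
    - [0,0,0]
    - [0,0,0]

```text
time: 23.98
ee_pos: [568.9, 165.5, 128.8]
tcp_rot: [0.001, 0.233, 0.972, 0.001]
contact_force: [-0.2, -0.9, 15.7]
gripper_width: 0.129
```

```bash
python3 st.py
```

```text
23.975 [568.94 165.51 128.8 ] [-0.2 -0.9 15.7] [-0.273  0.159  0.392] toolx 153.05 tilt [0.0027 0.0006] 0.98
```

>>> play_rows:
  travel:
    - [0,0,0]
    - [0,0,0]
    - [0,0,0]
  turn:
    - [0,0,-0.01]
    - [0,0,0]
    - [0,0,0]

```text
time: 24.35
ee_pos: [568.9, 165.5, 128.8]
tcp_rot: [0.001, 0.238, 0.971, 0.001]
contact_force: [-0.0, -2.0, 16.2]
gripper_width: 0.127
```

```bash
python3 - <<'E'
from h import *
exec(open("st.py").read()); np.save("w4.npy",cam("wrist",o)[1]); shot("wrist","w4.png")
im=cv2.imread("pics/w4.png"); cv2.imwrite("pics/w4c.png",cv2.resize(im[60:330,150:490],None,fx=2,fy=2,interpolation=cv2.INTER_CUBIC))
E
```

```text
24.35 [568.92 165.5  128.79] [-0.  -2.  16.2] [-0.335  0.215  0.759] toolx 152.5 tilt [0.0027 0.0005] 0.98
```

View pics/w4c.png

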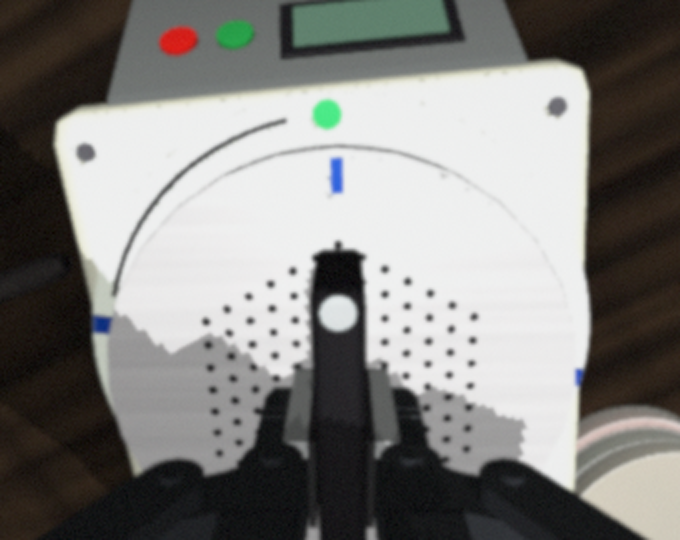

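The head's blue line at (336,175) in the crop sits about 2° past the green dot at (327,114), and the torque rose to 0.76 N·m. That is the stop. I'll relieve it back by the 2° to the detent, then let the head rise.

>>> play_rows:
  travel:
    - [0,0,0]
    - [0,0,0]
    - [0,0,0]
    - [0,0,0]
    - [0,0,0.5]
    - [0,0,0.5]
    - [0,0,0.5]
    - [0,0,0]
    - [0,0,0]
  turn:
    - [0,0,0.016]
    - [0,0,0.016]
    - [0,0,0.016]
    - [0,0,0]
    - [0,0,0]
    - [0,0,0]
    - [0,0,0]
    - [0,0,0]
    - [0,0,0]

```text
time: 25.52
ee_pos: [568.8, 165.6, 130.0]
tcp_rot: [0.001, 0.215, 0.977, 0.001]
contact_force: [0.5, -0.2, 10.8]
gripper_width: 0.13
```

```bash
python3 st.py
```

```text
25.525 [568.84 165.59 130.  ] [ 0.5 -0.2 10.8] [-0.035 -0.227 -0.113] toolx 155.2 tilt [0.0024 0.0007] 1.02
```

>>> play_rows:
  travel:
    - [0,0,0.5]
    - [0,0,0.5]
    - [0,0,0.5]
    - [0,0,0]
    - [0,0,0]
  turn:
    - [0,0,0]
    - [0,0,0]
    - [0,0,0]
    - [0,0,0]
    - [0,0,0]

```text
time: 26.15
ee_pos: [568.7, 165.5, 131.2]
tcp_rot: [0.001, 0.215, 0.977, 0.0]
contact_force: [2.5, -0.5, 6.9]
gripper_width: 0.132
```

```bash
python3 st.py
```

```text
26.15 [568.72 165.54 131.2 ] [ 2.5 -0.5  6.9] [ 0.099 -0.396 -0.028] toolx 155.2 tilt [0.0022 0.0005] 1.01
```

>>> play_rows:
  travel:
    - [0,0,0.4]
    - [0,0,0]
    - [0,0,0]
  turn:
    - [0,0,0]
    - [0,0,0]
    - [0,0,0]

```text
time: 26.52
ee_pos: [568.6, 165.5, 131.5]
tcp_rot: [0.001, 0.215, 0.977, 0.0]
contact_force: [3.0, -0.8, 5.5]
gripper_width: 0.13
```

```bash
python3 st.py
```

```text
26.525 [568.59 165.54 131.48] [ 3.  -0.8  5.5] [ 0.055 -0.483  0.   ] toolx 155.2 tilt [0.0019 0.0004] 1.01
```

>>> play_rows:
  travel:
    - [0,0,0.5]
    - [0,0,0]
    - [0,0,0]
  turn:
    - [0,0,0]
    - [0,0,0]
    - [0,0,0]

```text
time: 26.9
ee_pos: [568.1, 165.4, 131.7]
tcp_rot: [0.0, 0.215, 0.977, 0.0]
contact_force: [1.1, 0.5, 5.1]
gripper_width: 0.127
```

```bash
python3 st.py
```

```text
26.9 [568.1  165.43 131.65] [1.1 0.5 5.1] [ 0.075 -0.414  0.014] toolx 155.2 tilt [0.0007 0.0001] 1.01
```

>>> play_rows:
  travel:
    - [0,0,0.4]
    - [0,0,0]
    - [0,0,0]
  turn:
    - [0,0,0]
    - [0,0,0]
    - [0,0,0]

```text
time: 27.28
ee_pos: [567.8, 165.4, 131.8]
tcp_rot: [0.0, 0.215, 0.977, -0.0]
contact_force: [1.6, 0.2, 4.2]
gripper_width: 0.128
```

```bash
python3 st.py
```

```text
27.275 [567.79 165.36 131.84] [1.6 0.2 4.2] [ 0.142 -0.476 -0.023] toolx 155.2 tilt [ 0.     -0.0001] 1.01
```

>>> play_rows:
  travel:
    - [0,0,0.5]
    - [0,0,0.5]
    - [0,0,0]
    - [0,0,0]
  turn:
    - [0,0,0]
    - [0,0,0]
    - [0,0,0]
    - [0,0,0]

```text
time: 27.78
ee_pos: [567.4, 165.3, 132.2]
tcp_rot: [-0.0, 0.215, 0.977, -0.0]
contact_force: [4.4, 1.2, -13.1]
gripper_width: 0.128
```

```bash
python3 st.py
```

```text
27.775 [567.42 165.25 132.25] [  4.4   1.2 -13.1] [ 0.246 -1.182  0.013] toolx 155.21 tilt [-0.0009 -0.0006] 1.01
```

Locked: the pull met firm resistance. I'll relax, open and back off.

>>> play_rows:
  travel:
    - [0,0,-0.5]
    - [0,0,-0.4]
    - [0,0,0]
    - [0,0,0]
  turn:
    - [0,0,0]
    - [0,0,0]
    - [0,0,0]
    - [0,0,0]

```text
time: 28.28
ee_pos: [567.7, 165.3, 132.1]
tcp_rot: [-0.0, 0.215, 0.977, -0.0]
contact_force: [-1.2, 0.5, 3.1]
gripper_width: 0.126
```

>>> play_rows:
  travel:
    - [0,0,0]
    - [0,0,0]
    - [0,0,0]
    - [0,0,0]
    - [0,0,0]
    - [0,0,0]
    - [0,0,5]
    - [0,0,15]
    - [0,0,30]
    - [0,0,40]
    - [0,0,40]
    - [0,0,0]
    - [0,0,0]
  turn:
    - [0,0,0]
    - [0,0,0]
    - [0,0,0]
    - [0,0,0]
    - [0,0,0]
    - [0,0,0]
    - [0,0,0]
    - [0,0,0]
    - [0,0,0]
    - [0,0,0]
    - [0,0,0]
    - [0,0,0]
    - [0,0,0]
  fingers: 60

```text
time: 29.9
ee_pos: [567.6, 165.3, 262.2]
tcp_rot: [0.0, 0.215, 0.977, 0.0]
contact_force: [-0.7, 0.1, 0.1]
gripper_width: 0.706
```

```bash
python3 - <<'E'
from h import *
exec(open("st.py").read()); cw=cam("wrist",o); shot("wrist","w5.png")
im=cv2.imread("pics/w5.png")
B=blobs(im,hm(im,105,130,80),(220,60,440,330),8); G=blobs(im,hm(im,45,80),(290,80,350,330),8); print(B,G)
for p,_ in B: print("blue z103",onz(cw,*p,102.5).round(1),"z77",onz(cw,*p,77).round(1))
for p,_ in G: print("green",onz(cw,*p,77).round(1))
E
```

```text
29.9 [567.61 165.35 262.21] [-0.7  0.1  0.1] [ 0.035  0.004 -0.042] toolx 155.21 tilt [0.0002 0.0002] 0.95
[(array([320. , 127.5]), np.int32(26)), (array([250.7, 171.9]), np.int32(30)), (array([389.86, 194.67]), np.int32(21)), (array([320.2, 245.6]), np.int32(15))] [(array([294.21,  87.48]), np.int32(71)), (array([320.46, 112.08]), np.int32(37))]
blue z103 [513.4 190.7 102.5] z77 [515.1 189.9  77. ]
blue z103 [523.2 112.4 102.5] z77 [525.8 104.5  77. ]
blue z103 [601.2 226.4 102.5] z77 [610.9 228.8  77. ]
blue z103 [622.9 140.4 102.5] z77 [634.6 135.   77. ]
green [470.  183.2  77. ]
green [501.7 196.6  77. ]
```

View pics/w5.png

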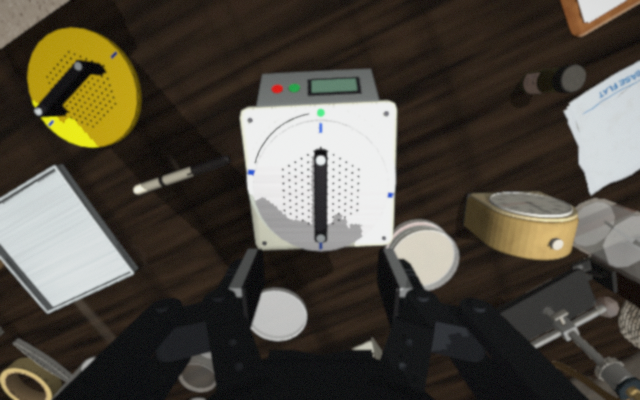

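The head's blue line (320,127) lines up with the green dot (320,112), the bar angle is −24.7° against −24.3° for the green dots, and everything else is undisturbed.

```bash
python3 -c "
from h import *
print(env.finish_job())"
```

```text
the job is handed in; nothing more can be done
None
```

The sampling head is locked on the collar with its bar in line with the green dots, and I handed the job in at about 30 s of the 72 s allowed.

**What I did**
- **Placing:** I took the head off the tray by its bar and lined it up with the blue marks. The lugs went into the slots with no measurable contact force.
- **Pressing:** I pressed against the spring to about 19–20 N on the dish, allowing for the head's weight; the dish cracks at 25 N. These are readings at the end of each move, so short peaks in between were not seen.
- **Turning:** It turned freely clockwise to the stop, about 82° on. The torque there was 0.76 N·m, which is at most about 14 N on a lug; the limit is 20 N.
- **Locking:** I turned it back about 2° to the detent and let it spring up.

**Last checks**
- **Lock:** The rise stopped where the pocket should hold it, and a light upward pull was held at about 10 N beyond the head's weight.
- **Alignment:** After release, the bar measured −24.7° and the green dots −24.3°.
- **Surroundings:** The pen, vial and yellow look-alike had not moved in the last picture. I did not separately check the lid or forceps. The gripper was clear and touching nothing.

No check failed. The collar top came out at 92.1 mm by feel and about 93.5 mm by camera, which made no difference to the job.

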